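Load the solder spool into its feed rack

TASK

Load the solder spool into the sloping feed rack: push it up the lane with the fingertips until it has passed the orange one-way catch and the catch has sprung up behind it, so that it cannot roll back. Then tip the rack's drag arm (red tab) over towards the spool, so that its rubber roller comes down and rests on the spool. Only push the spool, do not lift it, and leave the jar, the flux bottle and the cutters where they are.

Things in the scene. Friction and masses are not known exactly. Their poses are not given: they have to be found in the camera images.
- rack: feed rack, fixed to the bench: grey base plate 235 x 92 mm under a sloping aluminium channel (the lane, 50 mm wide inside, side walls 15 mm above its floor). Origin on the bench under the plate's middle; x axis along the lane UPHILL, y across it, z up. Two grey cheek plates (y = +-28 to +-32 mm, x = 83 to 117 mm, 141 mm high) beside the upper end carry the drag arm.
- lane_low (a point): middle of the low end of the lane floor: rack x = -112 mm, 30 mm above the bench. From here the floor rises uphill at 0.16 rad to 64 mm above the bench at rack x = +99 mm. A lip 8 mm high crosses the lane here.
- lane_seat (a point): centre of the spool when it touches the black rubber stop pad across the upper end: rack x = 56 mm, y = 0, 85 mm above the bench. With the catch up behind it the spool can settle back 3 to 5 mm from here, no further.
- spool_center (a point): centre of the loose solder spool (white flanges, blue label, 55 mm diameter, 45 mm long, 0.2 to 0.45 kg), lying in the lane with its axle across it. It rolls freely and starts at rest against the low lip, centre 61 mm above the bench; its low side sticks out past the lip, so a finger can come down behind it. To the stop it rolls 152 mm along the slope (rack x +150 mm, z +24 mm).
- spool: the solder spool itself: origin at the middle of one flange's outer face, z along its axle (which lies along the rack's y). It turns about z as it rolls; use spool_center for its place.
- catch (a joint): orange one-way catch, a hinged flap 38 mm wide whose upper edge stands 9 mm out of the lane floor: 0 rad = up (catching), about 0.4 rad = pressed flush by the spool passing over it. A light spring lifts it. It slopes on the low side, so the spool goes over it with a push of a few newtons, and is square on the upper side.
- catch_tip (a point): upper edge of the orange flap, middle of the lane; when up at rack x = 35 mm, 63 mm above the bench.
- drag (a joint): drag arm hinge: 0 rad = idle, leaning back uphill 0.4 rad past upright, where its weight keeps it (starts at 0 to 0.12); grows as the arm tips downhill. Past about 0.5 rad it sinks by itself, damped, in about a second. About 2 rad = level, roller lying on a spool at the stop. Tipping takes under 2 N at the tab. Lowered with no spool there it hangs into the lane and bars the way.
- drag_pivot (a point): middle of the drag arm's hinge axle, which lies across the lane: rack x = 104 mm, y = 0, 126 mm above the bench.
- drag_tab (a point): middle of the red tab (11 x 26 x 16 mm) at the arm's free end, 74 mm from the hinge; idle, 194 mm above the bench and 29 mm uphill of the hinge. From hinge to tab the arm is a steel bar 18 mm wide, 5 mm thick. The uphill face of bar and tab is free to push on.
- roller: black rubber drag roller, 18 mm diameter, 44 mm long, turning stiffly, across the arm on its downhill face, 48 mm from the hinge; origin at its middle.
- jar: bystander: clear jar of screws with a black lid, 48 mm diameter, 58 mm high, standing on the mat beyond the rack; origin under its middle. Leave it.
- cutters: bystander: blue-handled side cutters lying flat on the near side of the rack, 124 x 48 x 15 mm; origin under the middle. Leave them.
- flux: bystander: white flux bottle with a black cap, 41 mm diameter, 89 mm high, standing on the mat; origin under its middle. Leave it.
Mind the look-alikes: they are no part of the job. What is shaped like the spool but green or yellow is not meant.

How it is judged:
By the outcome, as a careful person would: the job done as asked, in the order asked, and still so for the second after the job is handed in, with the robot touching nothing.
It also fails if it takes over 48 s, if anything falls off the work surface, if the arm or the gripper's body presses on something with over 40 N, if the wrist force passes 120 N, or if a joint passes its speed limit or range.

ROBOT

A 7-joint arm with a two-finger parallel gripper is mounted at the origin on a cart in front of the work surface, level with it; the furniture and walls round the work are solid. World frame = base frame: x ahead of the robot, y to its left, z up, the work surface at z = 0. Lengths are in m, angles in rad, forces in N, time in s.
With the tool pointing down it reaches from about 0.4 to 0.85 m from the base axis. Payload 4.5 kg.
Tool frame: the origin (TCP) lies between the finger pads; the fingertips stand 14 mm ahead of it and the grasp point (between the pads) lies 5 mm behind it; x points along the fingers, z is the direction in which the jaws open and shut, and the axes are right-handed (so a half turn about x gives the same grasp; the last joint's range is limited). The gripper opens to 88 mm and grips with 3 to 60 N. Pads are 18 mm wide; open, the fingers measure 123 mm over their backs; the gripper's body (75 mm by 187 mm) begins 45 mm behind the grasp point.
Start: joints at [0.034, 0.689, -0.195, 1.565, 0.157, 0.902, -0.215], TCP at [0.625, 0, 0.253] pointing down, gripper open.
Joint ranges: [-3.01, 3.01], [-0.46, 2.08], [-1.47, 1.51], [0.13, 2.56], [-1, 4.14], [0.04, 2.09], [-2.66, 2.66]. Speed limits (rad/s): [2.57, 2.57, 3.14, 3.14, 3.14, 3.14, 3.14].

INTERFACE

Orientations are given as a unit quaternion [x, y, z, w].
In Python, from plant import r, cams gives the robot as it stands.
- The arm moves only by the tool apply_moves, never from a script. Its arguments are lists of equal length, an entry for each row: "travel": the shift along the world's x, y, z in cm, a list of three; "roll": the turn about the world's z in degrees; "gripper": the finger opening in cm, from 0 to 8.81. In form: {"travel": [[x, y, z], ...], "roll": [roll, ...], "gripper": [gripper, ...]}. A call has exactly 8 rows; each row is the pose to reach, as a shift and turn from the pose commanded when the call began; what a row does not reach only later rows make up. A row lasts 1/12 s, in which the tool goes at most 41.7 mm and 7.16 degrees, less where a joint would pass 70% of its speed; a pose out of reach is approached as far as the arm can. A call with a gripper value outside its range is refused whole. The fingers move at their own pace and stop on an object; "newtons" is the grip in N (left out, the last holds). Time passes only in rows, so rows that repeat a pose let the fingers close, or fill a call up. It gives the time, the measured TCP pose, the force and the opening at its end, in the units of the state.
- r.get_state(): the state, without advancing time (a new reading comes with each control period).
- cams.snapshot(name): name is "scene" or "side" or "wrist"; returns a dict with "image" (400x640x3 uint8, red, green, blue), "fx", "fy", "cx", "cy" (pixels), "R" (3x3) and "t" (3): a world point X has camera coordinates R X + t. Camera axes: x right, y down, z forward; pixel columns grow to the right and rows downward; lengths in m; the calibration is good to about 2 mm. A picture is of the moment at which its call begins. There is no depth.
- r.finish_job(): hands the job in, once; it reports no verdict.
The state is a dict: "clock": time; "q": joint angles; "qd": joint speeds; "joint_torque": joint torques, N m; "tool_pos": TCP position; "eef_rot": TCP orientation; "contact_force": force on the tool from outside, world axes, zero at the start; "moment": the same for the moment, N m; "opening": opening from 0.0 (shut) to 1.0 (fully open).
Only numpy, scipy, OpenCV 4.12 (cv2) and the standard library are available. Lean on these libraries where they do the work, as an engineer would, in place of code of your own. Each camera call takes 0.05 s, during which the arm holds its last target. There are 200 camera calls.

## Working session

There is one attempt and no reset: what is moved stays moved. The work goes in short steps, Python scripts to look and compute and a tool call to move; the robot and the scene stay as the last step left them, time stands still between calls to the robot, and variables do not carry over. Pictures are saved under pics/ and viewed, about 8 in all and at most 12, crops included, and the job is handed in when it is done.

Besides the shell and the picture viewer there is one more tool, called after "Call:" as a command line: name --pt "numbers of a row" for each row, then --argument value for the rest. apply_moves: Moves the arm, as the interface text tells. Its arguments: {"type":"object","properties":{"travel":{"type":"array","items":{"type":"array","items":{"type":"number"}}},"roll":{"type":"array","items":{"type":"number"}},"gripper":{"type":"array","items":{"type":"number"}},"newtons":{"type":"number"}},"required":["travel","roll","gripper"]}

```bash
mkdir -p pics; cat > h.py <<'E'
from plant import r, cams
import numpy as np, cv2, pickle
def snap(n, f):
    s=cams.snapshot(n); cv2.imwrite('pics/'+f+'.png', s['image'][:,:,::-1]); pickle.dump(s,open('pics/'+f+'.pkl','wb')); return s
def load(f): return pickle.load(open('pics/'+f+'.pkl','rb'))
def proj(s,X):
    c=np.atleast_2d(X)@np.array(s['R']).T+s['t']; return np.c_[s['fx']*c[:,0]/c[:,2]+s['cx'], s['fy']*c[:,1]/c[:,2]+s['cy']]
def onz(s,u,v,z):
    R=np.array(s['R']); d=R.T@np.array([(u-s['cx'])/s['fx'],(v-s['cy'])/s['fy'],1]); o=-R.T@s['t']; return o+d*(z-o[2])/d[2]
E
python3 - <<'E'
from h import *
a=snap('scene','s1');b=snap('side','d1')
for s in(a,b): print(-np.array(s['R']).T@s['t'], np.array(s['R'])[2], s['fx'])
st=r.get_state();print(st['clock'],st['tool_pos'],st['eef_rot'],st['contact_force'])
E
```

```text
[ 0.12292649 -0.61768403  0.77552454] [ 0.45186813  0.6012758  -0.65900121] 404.02506489387713
[0.61478043 0.6848232  0.78436216] [-0.03799376 -0.73585236 -0.67607527] 479.8913111672971
0.1 [ 6.24454391e-01 -2.61807013e-05  2.51995539e-01] [-6.98053121e-05  7.07692031e-01  3.16903380e-06  7.06521043e-01] [ 0.63267626 -0.08372875 -1.1562424 ]
```

View pics/s1.png

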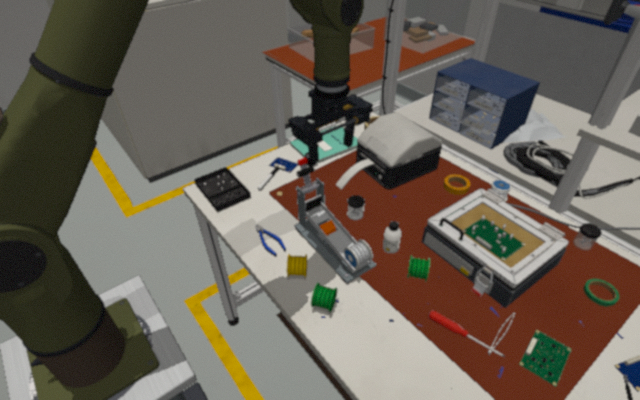

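View pics/d1.png

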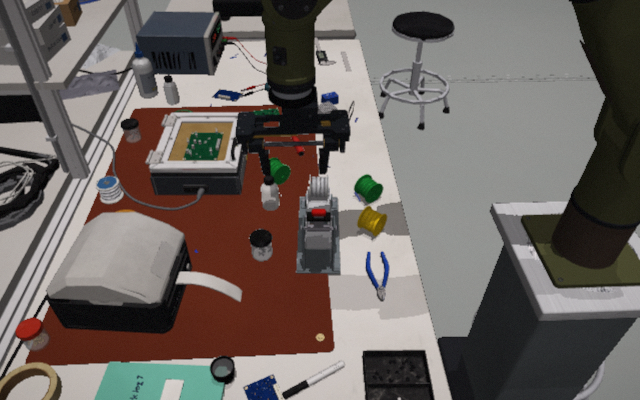

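The rack lies with its uphill end toward +y; in the scene view the spool is at about (357,256) and the red tab at (304,160). I'll zoom in on both views.

```bash
python3 - <<'E'
from h import *
a=load('s1')['image'][140:300,270:410];b=load('d1')['image'][150:290,270:400]
f=lambda i:cv2.resize(i,(390,int(390*i.shape[0]/i.shape[1])),interpolation=cv2.INTER_CUBIC)
A,B=f(a),f(b);h=max(len(A),len(B));o=np.zeros((h,790,3),np.uint8);o[:len(A),:390]=A;o[:len(B),400:]=B
cv2.imwrite('pics/c1.png',o[:,:,::-1]);print(390/140,390/130)
E
```

```text
2.7857142857142856 3.0
```

View pics/c1.png

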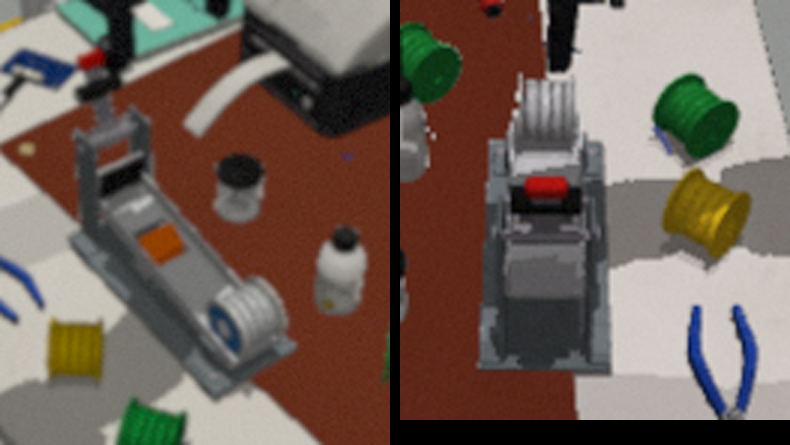

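```bash
cat > fit.py <<'E'
from h import *
from scipy.optimize import least_squares
a,b=load('s1'),load('d1')
S=lambda x,y:(270+x/2.786,140+y/2.786); D=lambda x,y:(270+(x-400)/3,150+y/3)
P=[(a,(117.5,46,3),S(72,238)),(a,(-117.5,46,3),S(213,392)),(a,(-117.5,-46,3),S(297,345)),(a,(133,0,194),S(91,58)),(a,(-94,22.5,61),S(223,330)),(a,(35,0,63),S(153,232)),
(b,(117.5,-46,2),D(479,368)),(b,(117.5,46,2),D(610,373)),(b,(133,0,194),D(546,187)),(b,(-117.5,46,4),D(605,143))]
def w(p,X): 
    c,s=np.cos(p[2]),np.sin(p[2]); x,y,z=np.array(X)/1000; return np.array([p[0]+c*x-s*y,p[1]+s*x+c*y,z])
def f(p): return np.concatenate([proj(s,w(p,X))[0]-uv for s,X,uv in P])
if __name__=='__main__':
    R=least_squares(f,[.6,0,1.57],loss='soft_l1',f_scale=2); p=R.x
    print(p,np.degrees(p[2])); print(f(p).reshape(-1,2).round(1))
    for n,X in dict(spool=(-94,0,61),seat=(56,0,85),pivot=(104,0,126),tab=(133,0,194)).items(): print(n,w(p,X).round(4))
    for s,u,v,n in((a,*S(240,215),'jar'),(a,*S(338,300),'flux')): print(n,onz(s,u,v,0))
E
python3 fit.py
```

```text
[ 0.57573488 -0.0692918   1.51860544] 87.0096823068654
[[-1.9  1.9]
 [ 0.4  3.8]
 [ 0.   3. ]
 [-0.8  0.4]
 [-0.7 -0.9]
 [ 0.2 -1.6]
 [-0.9  1.1]
 [-0.3 -0.2]
 [-0.6 -0.2]
 [-1.2  0.5]]
spool [ 0.5708 -0.1632  0.061 ]
seat [ 0.5787 -0.0134  0.085 ]
pivot [0.5812 0.0346 0.126 ]
tab [0.5827 0.0635 0.194 ]
jar [ 0.6965181  -0.02274604  0.        ]
flux [ 6.90941453e-01 -1.64922542e-01 -1.11022302e-16]
```

Call:
apply_moves --pt "-0.9 -3.5 0" --pt "-1.8 -7 0" --pt "-2.7 -10.5 0" --pt "-3.6 -14 0" --pt "-4.5 -17.5 0" --pt "-5.6 -21.3 0" --pt "-5.6 -21.3 -4" --pt "-5.6 -21.3 -8" --roll '[-1,-2,-3,-3,-3,-3,-3,-3]' --gripper '[0,0,0,0,0,0,0,0]'

```text
clock: 0.77
tool_pos: [0.5694, -0.2181, 0.1737]
eef_rot: [0.02, 0.705, -0.022, 0.709]
contact_force: [-0.1, 0.7, -0.7]
opening: 0.421
```

```bash
python3 - <<'E'
from h import *
s=snap('wrist','w1'); st=r.get_state();print(st['tool_pos'],st['opening'],st['contact_force'])
d=snap('scene','s2')
a=s['image'];b=d['image'][130:330,240:440]
b=cv2.resize(b,(400,400),interpolation=cv2.INTER_CUBIC);a=cv2.resize(a,(400,250))
o=np.zeros((400,800,3),np.uint8);o[:250,:400]=a;o[:,400:]=b;cv2.imwrite('pics/c2.png',o[:,:,::-1])
E
```

```text
[ 0.56403545 -0.213765    0.1643209 ] 0.37293661392367883 [-0.79304739  0.80748485 -4.49974861]
```

View pics/c2.png

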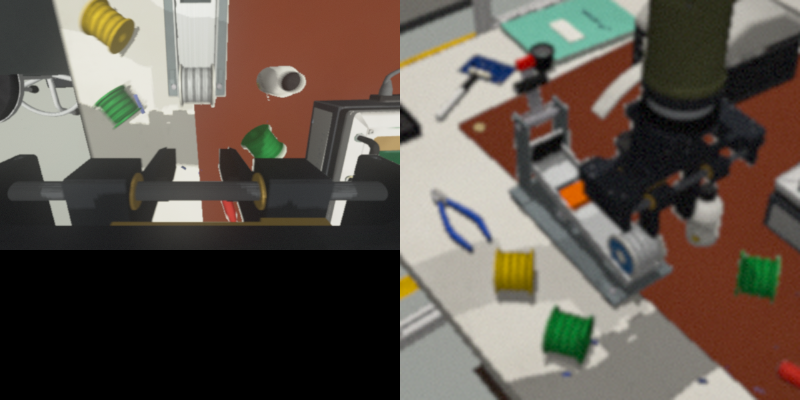

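The wrist view shows the spool straight ahead uphill of the fingers (spool edge near (197,85) in the crop, fingers centred on about 200), with flux and green spools clear of the descent.

Call:
apply_moves --pt "0 0 -2" --pt "0 0 -4" --pt "0 0 -6" --pt "0 0 -8" --pt "0 0 -9.5" --pt "0 0 -10.5" --pt "0 0 -11.1" --pt "0 0 -11.1" --roll '[0,0,0,0,0,0,0,0]' --gripper '[0,0,0,0,0,0,0,0]'

```text
clock: 1.53
tool_pos: [0.5693, -0.2125, 0.0617]
eef_rot: [0.018, 0.707, -0.018, 0.707]
contact_force: [-0.0, -0.1, -0.1]
opening: 0.004
```

```bash
python3 - <<'E'
from h import *
from fit import w
p=[0.57573488,-0.0692918,1.51860544]
s=snap('wrist','w2'); st=r.get_state();print(st['tool_pos'],st['opening'],st['contact_force'])
for f in('w1','w2'):
  q=load(f);print(proj(q,[w(p,(-94,22.5,61)),w(p,(-94,-22.5,61)),w(p,(-94,0,88.5))]).round())
i=s['image'].copy()
cv2.imwrite('pics/c3.png',i[:,:,::-1])
E
```

```text
[ 0.56958621 -0.21274868  0.06238285] 0.005245005345904511 [-0.6207762  -0.30171451 -0.02335013]
[[287. 136.]
 [342. 136.]
 [314. 139.]]
[[267. 165.]
 [366. 165.]
 [316. 177.]]
```

View pics/c3.png

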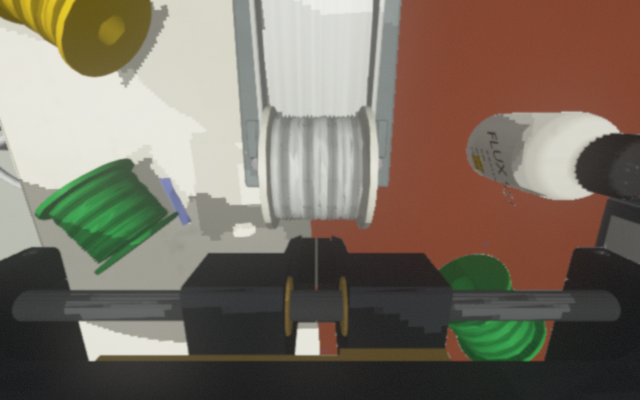

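Spool spans columns 260–377 (centre 318), fingers centred at 316: aligned. Pushing.

Call:
apply_moves --pt "0.04 0.8 0" --pt "0.07 1.4 0" --pt "0.1 2.1 0.1" --pt "0.15 3 0.3" --pt "0.2 4 0.45" --pt "0.25 5 0.6" --pt "0.3 6 0.8" --pt "0.35 7 0.95" --roll '[0,0,0,0,0,0,0,0]' --gripper '[0,0,0,0,0,0,0,0]'

```text
clock: 2.25
tool_pos: [0.5726, -0.1416, 0.0716]
eef_rot: [0.018, 0.707, -0.018, 0.707]
contact_force: [-0.1, -1.5, 1.6]
opening: 0.004
```

Call:
apply_moves --pt "0.05 1 0.15" --pt "0.1 2 0.3" --pt "0.15 3 0.5" --pt "0.2 4 0.65" --pt "0.25 4.8 0.8" --pt "0.3 5.6 0.9" --pt "0.35 6.4 1.05" --pt "0.35 7.2 1.15" --roll '[0,0,0,0,0,0,0,0]' --gripper '[0,0,0,0,0,0,0,0]'

```text
clock: 2.92
tool_pos: [0.5762, -0.0704, 0.0829]
eef_rot: [0.019, 0.707, -0.019, 0.707]
contact_force: [-0.6, -2.7, 2.2]
opening: 0.003
```

```bash
python3 - <<'E'
from h import *
s=snap('wrist','w3'); st=r.get_state();print(st['tool_pos'],st['contact_force'])
d=snap('scene','s3')
b=d['image'][140:300,270:430]
b=cv2.resize(b,(400,400),interpolation=cv2.INTER_CUBIC);a=cv2.resize(s['image'],(400,250))
o=np.zeros((400,800,3),np.uint8);o[:250,:400]=a;o[:,400:]=b;cv2.imwrite('pics/c4.png',o[:,:,::-1])
E
```

```text
[ 0.57630131 -0.06758456  0.082987  ] [-0.39795521  1.26177189 -0.1055624 ]
```

View pics/c4.png

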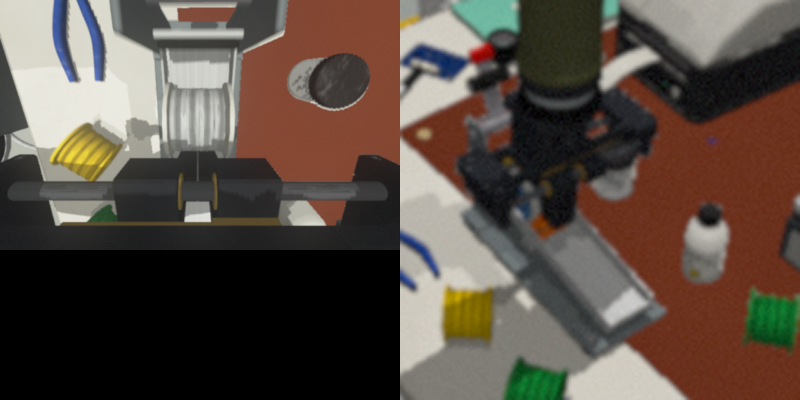

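The spool is ahead of the fingers, about 18 mm short of the stop, at the catch. Pushing on slowly.

Call:
apply_moves --pt "0 0.4 0.05" --pt "0 0.7 0.1" --pt "0.05 1.0 0.15" --pt "0.05 1.25 0.2" --pt "0.05 1.5 0.25" --pt "0.05 1.65 0.25" --pt "0.1 1.8 0.3" --pt "0.1 1.9 0.3" --roll '[0,0,0,0,0,0,0,0]' --gripper '[0,0,0,0,0,0,0,0]'

```text
clock: 3.68
tool_pos: [0.577, -0.052, 0.0858]
eef_rot: [0.018, 0.707, -0.019, 0.707]
contact_force: [0.1, -1.2, 1.4]
opening: 0.004
```

Call:
apply_moves --pt "0 0.1 0" --pt "0 0.2 0.05" --pt "0 0.3 0.05" --pt "0 0.4 0.05" --pt "0 0.5 0.1" --pt "0 0.6 0.1" --pt "0 0.6 0.1" --pt "0 0.6 0.1" --roll '[0,0,0,0,0,0,0,0]' --gripper '[0,0,0,0,0,0,0,0]'

```text
clock: 4.35
tool_pos: [0.5768, -0.0501, 0.0865]
eef_rot: [0.018, 0.707, -0.021, 0.707]
contact_force: [0.8, -8.8, -2.0]
opening: 0.003
```

8.8 N at the predicted seat position: the spool is on the stop. Backing off to let it settle on the catch.

Call:
apply_moves --pt "0 -0.5 0" --pt "-0.05 -1.2 0" --pt "-0.1 -2.5 0" --pt "-0.2 -4 0" --pt "-0.3 -5.5 2" --pt "-0.3 -6 5.5" --pt "-0.3 -6 9.5" --pt "-0.3 -6 13.5" --roll '[0,0,0,0,0,0,0,0]' --gripper '[0,0,0,0,0,0,0,0]'

```text
clock: 5.02
tool_pos: [0.5731, -0.107, 0.2227]
eef_rot: [0.019, 0.708, -0.019, 0.706]
contact_force: [0.9, 0.2, -0.6]
opening: 0.005
```

```bash
python3 - <<'E'
from h import *
s=snap('wrist','w5'); st=r.get_state();print(st['tool_pos'],st['contact_force'])
d=snap('scene','s5')
b=d['image'][140:300,270:430]
b=cv2.resize(b,(400,400),interpolation=cv2.INTER_CUBIC);a=cv2.resize(s['image'],(400,250))
o=np.zeros((400,800,3),np.uint8);o[:250,:400]=a;o[:,400:]=b;cv2.imwrite('pics/c5.png',o[:,:,::-1])
from fit import w
p=[0.57573488,-0.0692918,1.51860544]
print((proj(s,[w(p,(56,22,85)),w(p,(52,-22,85)),w(p,(35,0,63)),w(p,(133,0,194))])*.625).round())
print(((proj(d,[w(p,(56,22.5,85)),w(p,(52,22.5,85)),w(p,(35,0,63)),w(p,(133,0,194))])-[270,140])*2.5+[400,0]).round())
E
```

```text
[ 0.57787756 -0.10703214  0.23092897] [ 1.41515028 -0.06684473  4.10147483]
[[183.  55.]
 [215.  58.]
 [199.  71.]
 [200. -78.]]
[[507. 186.]
 [510. 188.]
 [538. 204.]
 [480.  53.]]
```

View pics/c5.png

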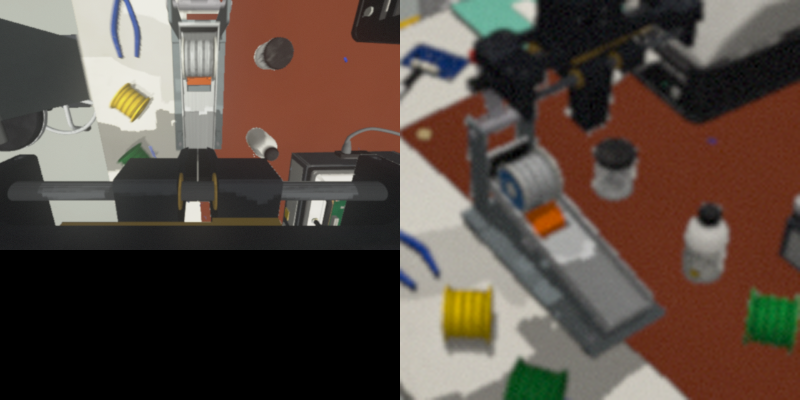

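The spool (flange hub at crop (512,188)) sits at the predicted settled place with the orange catch raised behind it. Now over to the uphill side of the tab.

Call:
apply_moves --pt "0.1 0.5 3" --pt "0.2 2 6" --pt "0.4 5.5 7" --pt "0.5 9.3 7" --pt "0.7 13.1 7" --pt "0.9 16.9 7" --pt "1.1 20.7 7" --pt "1.1 20.7 7" --roll '[0,0,0,0,0,0,0,0]' --gripper '[0,0,0,0,0,0,0,0]'

```text
clock: 5.78
tool_pos: [0.5839, 0.1124, 0.2912]
eef_rot: [0.017, 0.707, -0.011, 0.707]
contact_force: [0.5, 2.0, 1.1]
opening: 0.004
```

```bash
python3 - <<'E'
from h import *
d=snap('side','d6'); st=r.get_state();print(st['tool_pos'],st['contact_force'])
s=snap('scene','s6')
o=np.hstack([cv2.resize(s['image'][100:260,230:390],(400,400),interpolation=cv2.INTER_CUBIC),cv2.resize(d['image'][100:300,220:420],(400,400),interpolation=cv2.INTER_CUBIC)])
cv2.imwrite('pics/c6.png',o[:,:,::-1])
E
```

```text
[0.58412616 0.10721408 0.29105372] [-1.00144963 -0.33507694  0.37242637]
```

View pics/c6.png

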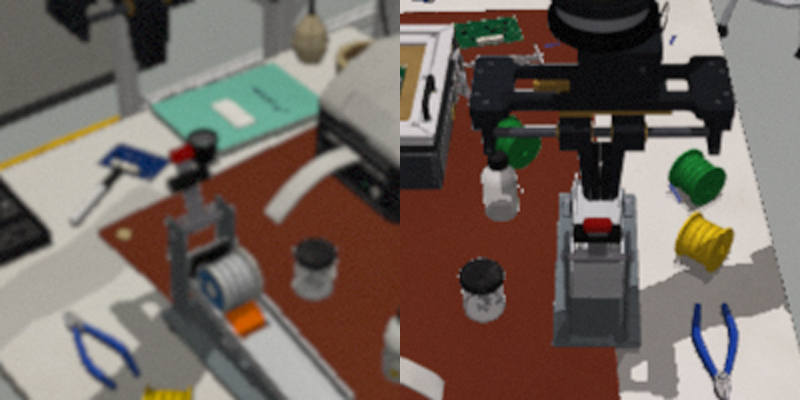

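```bash
python3 - <<'E'
from h import *
for f,o,k in(('s6',(230,100),2.5),('d6',(220,100),2)):
  print((proj(load(f),[[.584,.107,.277],[.5827,.0635,.194]])-o)*k)
E
```

```text
[[150.48600121  61.42730851]
 [179.71718871 152.99276371]]
[[197.65465489 186.55087734]
 [196.15775343 224.29254199]]
```

Call:
apply_moves --pt "0 0.2 -3" --pt "0 0.2 -6" --pt "0 0.2 -8.5" --pt "0 0.2 -9.7" --pt "0 0.2 -9.7" --pt "0 -0.6 -9.7" --pt "0 -1.4 -9.7" --pt "0 -2.2 -9.7" --roll '[0,0,0,0,0,0,0,0]' --gripper '[0,0,0,0,0,0,0,0]'

```text
clock: 6.55
tool_pos: [0.5859, 0.0773, 0.196]
eef_rot: [0.019, 0.706, -0.019, 0.708]
contact_force: [0.3, 0.0, -0.1]
opening: 0.006
```

Call:
apply_moves --pt "-0.05 -0.8 0" --pt "-0.1 -1.6 0" --pt "-0.1 -2.4 0" --pt "-0.15 -3.2 0" --pt "-0.2 -3.9 0" --pt "-0.25 -4.6 0" --pt "-0.3 -5.1 0" --pt "-0.3 -5.5 0" --roll '[0,0,0,0,0,0,0,0]' --gripper '[0,0,0,0,0,0,0,0]'

```text
clock: 7.22
tool_pos: [0.5818, 0.0231, 0.1946]
eef_rot: [0.019, 0.707, -0.019, 0.707]
contact_force: [0.0, 0.2, -0.2]
opening: 0.005
```

Call:
apply_moves --pt "0 0 0" --pt "0 0.5 0" --pt "0.1 2 1" --pt "0.1 4 3" --pt "0.1 5 6" --pt "0.1 5 8" --pt "0.1 5 8" --pt "0.1 5 8" --roll '[0,0,0,0,0,0,0,0]' --gripper '[0,0,0,0,0,0,0,0]'

```text
clock: 7.88
tool_pos: [0.5835, 0.0752, 0.2756]
eef_rot: [0.018, 0.706, -0.018, 0.708]
contact_force: [0.6, -0.2, -0.6]
opening: 0.004
```

Call:
apply_moves --pt "0 0 0" --pt "0 0 0" --pt "0 0 0" --pt "0 0 0" --pt "0 0 0" --pt "0 0 0" --pt "0 0 0" --pt "0 0 0" --roll '[0,0,0,0,0,0,0,0]' --gripper '[0,0,0,0,0,0,0,0]'

```text
clock: 8.55
tool_pos: [0.583, 0.074, 0.2747]
eef_rot: [0.019, 0.707, -0.019, 0.707]
contact_force: [-0.9, 0.9, -0.2]
opening: 0.005
```

```bash
python3 - <<'E'
from h import *
d=snap('side','d7'); st=r.get_state();print(st['clock'],st['tool_pos'],st['contact_force'])
s=snap('scene','s7')
o=np.hstack([cv2.resize(s['image'][120:280,250:410],(400,400),interpolation=cv2.INTER_CUBIC),cv2.resize(d['image'][130:290,240:400],(400,400),interpolation=cv2.INTER_CUBIC)])
cv2.imwrite('pics/c7.png',o[:,:,::-1])
E
```

```text
8.6 [0.58302384 0.07399762 0.27470443] [0.89355329 0.30435742 0.00607269]
```

View pics/c7.png

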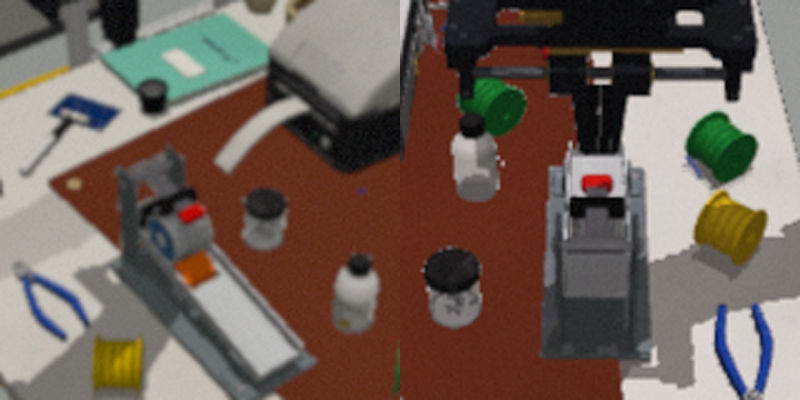

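The arm has tipped: the tab is at (192,213), over the spool, with the catch still up. I'll wait out the settling and compare positions numerically.

Call:
apply_moves --pt "0 0.5 1" --pt "0 1 2" --pt "0 1 2" --pt "0 1 2" --pt "0 1 2" --pt "0 1 2" --pt "0 1 2" --pt "0 1 2" --roll '[0,0,0,0,0,0,0,0]' --gripper '[0,0,0,0,0,0,0,0]'

```text
clock: 9.32
tool_pos: [0.5828, 0.0838, 0.2945]
eef_rot: [0.019, 0.707, -0.019, 0.707]
contact_force: [-0.2, -1.4, 0.8]
opening: 0.007
```

```bash
python3 - <<'E'
from h import *
from fit import w
p=[0.57573488,-0.0692918,1.51860544]
for k,f in(('scene','s8'),('side','d8')):
  s=snap(k,f)
  for g in (load(f.replace('8','7')),s):
    im=g['image'].astype(int);m=((im[:,:,0]>130)&(im[:,:,1]<60)&(im[:,:,2]<70))
    P=proj(g,[w(p,(104-74*np.sin(d-.4),0,126+74*np.cos(d-.4))) for d in(1.6,1.8,1.97,2.1)])
    c=P[2];yy,xx=np.nonzero(m);k2=np.hypot(xx-c[0],yy-c[1])<20
    print(f,xx[k2].mean(),yy[k2].mean(),k2.sum(),P.round(1).tolist())
s=load('s8')
print(((proj(s,[w(p,(52,22.5,85))])-[250,120])*2.5))
a=load('s7')['image'].astype(int);print('maxdiff rack', np.abs(a-s['image'])[170:270,290:380].max())
E
```

```text
s8 326.6666666666667 205.9375 48 [[324.9, 194.6], [325.9, 200.0], [326.1, 204.1], [326.0, 206.9]]
s8 326.5348837209302 204.65116279069767 43 [[324.9, 194.6], [325.9, 200.0], [326.1, 204.1], [326.0, 206.9]]
d8 317.6222222222222 201.84444444444443 45 [[318.3, 193.3], [318.2, 197.3], [318.2, 201.6], [318.2, 205.2]]
d8 318.4807692307692 202.05769230769232 52 [[318.3, 193.3], [318.2, 197.3], [318.2, 201.6], [318.2, 205.2]]
[[159.54598722 237.84230177]]
maxdiff rack 68
```

```bash
python3 -c "
from plant import r
print(r.finish_job())"
```

```text
the job is handed in; nothing more can be done
None
```

The spool is loaded behind the catch and the drag arm is down on it. I handed the job in at about 9.4 s of the 48 s allowed; the hand-in gives no verdict.

- **Spool:** I pushed it up the lane with closed fingertips until it stopped on the pad, at 8.8 N and the predicted stop position. When I backed off, it settled at the place expected with the catch behind it, and the orange flap showed raised.
- **Drag arm:** I tipped it from its uphill face. The red tab came to rest within about 1 pixel of where it should be for a drag angle of about 2 rad, in both the scene and side views. It stayed there between two looks about 0.7 s apart.
- **Bystanders and gripper:** The jar, flux bottle and cutters looked unmoved in the pictures, though I did not measure them. The gripper ended well clear, with the TCP 0.29 m above the bench.

One check disagreed. A raw pixel comparison of the rack area between those last two pictures gave a maximum difference of 68. I put this down to image noise or the gripper's shadow, because the tab and spool positions agreed. I did not look into it further.

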